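# Set the crisper door wider on its stay

### The arm

A 6-joint arm with a two-finger parallel gripper is mounted at the origin on a cart in front of the work surface, level with it; the furniture and walls round the work are solid. World frame = base frame: x ahead of the robot, y to its left, z up, the work surface at z = 0. Lengths are in mm, angles in rad, forces in N, time in s.
With the tool pointing down it reaches from about 275 to 750 mm from the base axis. Payload 10.2 kg.
Tool frame: the origin (TCP) lies at the very end of the fingers, on their centre line; the grasp point (between the pads) lies 19 mm behind it; z points along the fingers, y is the line along which they close (so a half turn about z gives the same grasp; the last joint's range is limited). The gripper opens to 85 mm and grips with 20 to 120 N. Pads are 22 mm wide; open, the fingers measure 114 mm over their backs; the gripper's body (76 mm by 85 mm) begins 54 mm behind the grasp point. The pads swing forward as they close: fully open they stand 13 mm farther back than shut.
Start: joints at [0.995, 0.313, 1.498, -0, 1.331, -0.223], TCP at [181.414, 492.666, 209.294] pointing down, gripper open.
Joint ranges: [-2.94, 2.94], [-0.97, 2.17], [0.19, 2.56], [-1.23, 4.37], [0.02, 3.11], [-2.88, 2.88]. Speed limits (rad/s): [2.39, 2.39, 3.01, 3.14, 3.14, 3.14].

### API

Orientations are given as a unit quaternion [w, x, y, z].
In Python, from rig import ctrl gives the robot as it stands.
- The arm moves only by the shell command python3 -m pendant 'ROWS' [FORCE]. ROWS is JSON, a list that holds one entry, the list of rows, each a list of 5 numbers: the shift along the tool's x, y, z normalised to -1 to 1, where 1 is 200 mm, then the turn about the tool's z normalised to -1 to 1, where 1 is pi rad, then the opening, from 0 (shut) to 1 (fully open). In form: [[[dx, dy, dz, spin, hand], ...]]. A call has 1 to 12 rows; each row is the pose to reach, as a shift and turn from the pose commanded when the call began, along the tool's axes at that moment, turning the shorter way round; what a row does not reach only later rows make up. A row lasts 1/10 s, in which the tool goes at most 50 mm and 8.59 degrees, less where a joint would pass 70% of its speed; a pose out of reach is approached as far as the arm can. A call with a number of a shift or a turn outside -1 to 1 is refused whole. A call with a gripper value outside its range is refused whole. The fingers move at their own pace and stop on an object; FORCE is the grip in N (left out, the last holds). Time passes only in rows, so rows that repeat a pose let the fingers close. It gives the time, the measured TCP pose, the force, the opening and the grip force at its end, in the units of the state.
- ctrl.sense(): the state, without advancing time (a new reading comes with each control period).
- ctrl.capture(name): name is "side" or "top"; returns (picture, depth): 400x640x3 uint8, blue, green, red; 400x640 float32, mm along the optical axis (not along the pixel's ray), 0 where there is no reading.
- ctrl.get_calibration(name): a dict with "K" (3x3 intrinsics, pixels), "origin" and "rotation" of the camera in the world. Camera axes: x right, y down, z forward; pixel columns grow to the right and rows downward; lengths in mm; the calibration is good to about 2 mm. A picture is of the moment at which its call begins. get_calibration takes no time and is no camera call.
- ctrl.finish_job(): hands the job in; it is judged then, once.
The state is a dict: "time_s": time; "joints": joint angles; "dq": joint speeds; "tau": joint torques, N m; "eef_pos": TCP position; "ee_rot": TCP orientation; "force": force on the tool from outside, world axes, zero at the start; "wrist_torque": the same for the moment, N m; "grip_width": opening from 0.0 (shut) to 1.0 (fully open); "grip_force": force on a finger pad.
Only numpy, scipy, OpenCV 4.12 (cv2) and the standard library are available. Lean on these libraries where they do the work, as an engineer would, in place of code of your own. Each camera call takes 0.05 s, during which the arm holds its last target. There are 200 camera calls.

### The job

The bread crisper's door stands ajar on its stay. Open the door wider: by the black knob, lift the stay bar off its pin and drop the round hole nearest the knob over the pin, so that the bar lies down level and fully home; then let go. Feel gently for the pin, never bear down on it hard, and leave the jar, mug and timer where they are.

Things in the scene. Friction and masses are not known exactly. Their poses are not given: they have to be found in the camera images.
- case: The bread crisper: a fixed stainless case 200 deep (x) x 260 wide (y) x 140 high on four feet, with a glazed door on its front (-x) face. Origin under its centre on the worktop; axes x to its back, y to its left, z up.
- pin_plate: Steel foot plate 56 x 34 x 5 mm on the case's roof near the front, axes parallel to the case's; origin level with its underside, midway across, 15 mm behind its front edge (its centre is at x = 13 mm). From its slot (along x) rises a shoulder 20 mm across, top 14 mm above the origin, and on it the upright pin, 9 mm thick, tip chamfered over the last 1 mm, top 24.5 mm above the origin.
- door_hinge (a point): Point on the upright hinge line of the door, at the front left edge of the case, at the height of the seated bar's underside (154 mm).
- door (a joint): Door opening angle in rad: 0 shut, growing as the free (right) edge swings towards the robot, to 1.0. About 0.24 at the start, 0.55 to 0.71 at the goal. Stiff friction hinge: stays where left; takes about 2 N at the stay's pivot to move.
- stay_pivot (a point): The stay's pivot on the door's top, 150 mm from the hinge line; height of the bar's underside. The bar swings and tips up freely here. Steel strip 204 x 25 x 5 mm; along it from the pivot: a slot 37 long, 11 wide centred at 78 mm (the pin stands in it at the start, anywhere along it), an 11 mm round hole at 106 mm, another at 132 mm, the knob at 188 mm.
- stay (a joint): Tip-up angle of the stay bar in rad: 0 level (lowest, the seated position, held by a stop), to 0.8; it falls back by its weight when let go (bar and knob about 0.22 kg). With the slot over the pin it must tip up 0.12 to 0.18 rad to clear the pin.
- far_hole (a point): Centre of the round hole nearest the knob, on the bar's underside, 132 mm from the pivot. Axes of the bar: x from the pivot to the knob, z up through its thickness.
- knob (a point): Centre of the round black upright knob, 21 mm thick, 188 mm from the pivot, 30 mm above the bar's underside (25 mm above its upper face); its grip reaches 15 mm up and down from here. It stands on the bar's tail, thin spring steel from 150 mm on: pressing or pulling the knob up or down bends it about 1 mm for each 2 N, sagging 0.5 mm by itself. The force on the pin is 1.4 times that on the knob.
- jar: Bystander: spice jar with mustard-coloured cap, 42 mm across, 96 high, origin under its centre, left of the case.
- mug: Bystander: white cup 62 x 88 x 50 mm, origin under it, right of the case.
- timer: Bystander: white kitchen timer 66 x 66 x 20 mm, origin under its centre, right of the case.
- slot_top (a point): Point 24.5 mm above the plate's origin, level with the pin's top. The pin is clamped in the slot anywhere from 3 to 23 mm behind this point along the plate's x, at y = 0; it does not shift and its place is not measured. Find it by feel: a bar that rests on the pin meets resistance at about 0.08 rad, one whose hole is over it drops on. Over 15 N on the pin counts as forcing.

How it is judged (in metres and radians):
On the way:
1. the stay bar is tipped up so far that its slot is off the pin (over 0.10 rad) (value of joint stay above 0.1 rad), for 0.1 s.
At the end, for the whole second after the job is handed in: The hole nearest the knob is seated over the pin: its centre 0.5 to 25.5 mm behind the foot plate's origin and within 3 mm across, its underside under 16.5 mm above that origin (14 mm when home), the bar level within 0.02 rad, the door at rest, the bar let go (x of far_hole in the frame of pin_plate between 0.0005 and 0.0255 m and y of far_hole in the frame of pin_plate between -0.003 and 0.003 m and z of far_hole in the frame of pin_plate below 0.0165 m and value of joint stay below 0.02 rad and velocity of joint door between -0.05 and 0.05 rad/s); the robot touches nothing.
It fails at once if the pin is forced (over 15 N on it) (contact force between pin_plate and anything else above 15 N).
It fails at once if the jar, mug or timer is moved by more than 15 mm (distance of any of jar, mug, timer from where it was at the start of the episode above 0.015 m).
It also fails if it takes over 58 s, if anything falls off the work surface, if the arm or the gripper's body presses on something with over 40 N, if the wrist force passes 120 N, or if a joint passes its speed limit or range.

## Working session

There is one attempt and no reset: what is moved stays moved. The work goes in short steps, Python scripts to look and compute and a shell command to move; the robot and the scene stay as the last step left them, time stands still between calls to the robot, and variables do not carry over. Pictures are saved under pics/ and viewed, at most 10 in all, crops included, and the job is handed in when it is done.

```bash
ls; mkdir -p pics
python3 - <<'E'
from rig import ctrl
import cv2,numpy as np
s=ctrl.sense();print(s)
for n in("side","top"):
    p,d=ctrl.capture(n);cv2.imwrite(f"pics/{n}0.png",p);np.save(f"{n}0.npy",d);print(n,ctrl.get_calibration(n))
E
```

```text
pics
{'time_s': 0.0, 'joints': array([ 9.94604936e-01,  3.13441462e-01,  1.49844052e+00,  1.16764225e-05,
        1.33098003e+00, -2.23399439e-01]), 'dq': array([ 0.00116578,  0.00026816, -0.00035325,  0.00203152,  0.0005905 ,
       -0.00022375]), 'tau': array([-3.91747235e-04, -4.12252343e+01, -2.59744102e+01, -2.20333741e-04,
        4.15917064e-03,  4.02602410e-06]), 'eef_pos': array([181.24918036, 492.42230783, 208.73816409]), 'ee_rot': array([-2.52258594e-04,  1.75483955e-01,  9.84482086e-01, -5.82420299e-04]), 'force': array([0.38827307, 0.05209266, 0.31417968]), 'wrist_torque': array([-0.02347859,  0.00411625, -0.00078485]), 'grip_force': 0.0, 'grip_width': 1.0040749753716027}
side {'K': array([[513.29661991,   0.        , 315.54028203],
       [  0.        , 513.29661991, 200.71132065],
       [  0.        ,   0.        ,   1.        ]]), 'origin': array([-135.87997405, -978.86871382, 1168.09935581]), 'rotation': array([-0.3963424 ,  0.86113454, -0.29346707,  0.12343859])}
top {'K': array([[394.36803789,   0.        , 326.24032731],
       [  0.        , 394.36803789, 194.12716081],
       [  0.        ,   0.        ,   1.        ]]), 'origin': array([ 426.06563487,   -2.65234639, 1538.01038665]), 'rotation': array([-0.02614951,  0.71346112, -0.69960544,  0.02901128])}
```

View pics/top0.png

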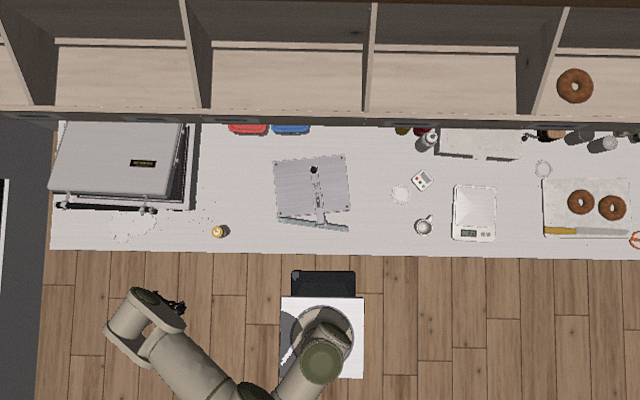

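View pics/side0.png

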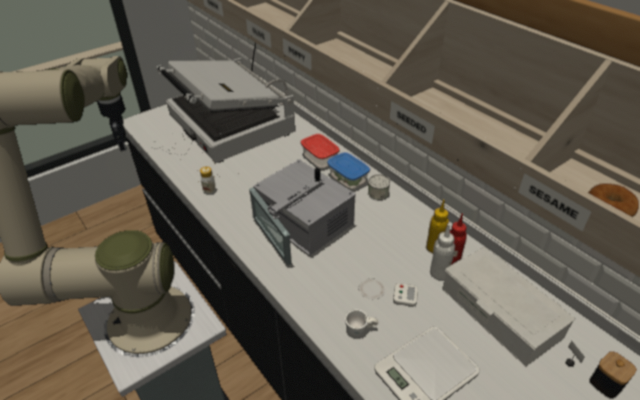

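The top view shows the case at about (313,188), the knob at (314,170) and the door edge running from (280,218) to (348,230). The jar is at (219,231), the mug at (423,226) and the timer at (422,180). In the side view the knob is at (318,174).

```bash
cat > h.py <<'E'
from rig import ctrl
import cv2,numpy as np
from scipy.spatial.transform import Rotation as R
def cam(n):
    c=ctrl.get_calibration(n);q=c["rotation"];return c["K"],c["origin"],R.from_quat([q[1],q[2],q[3],q[0]]).as_matrix()
def ray(n,u,v):
    K,o,M=cam(n);return o,M@np.linalg.inv(K)@np.array([u,v,1.])
def plane(n,u,v,z):
    o,d=ray(n,u,v);return o+d*(z-o[2])/d[2]
def two(pt,ps):
    (a,d),(b,e)=ray("top",*pt),ray("side",*ps)
    t=np.linalg.lstsq(np.c_[d,-e],b-a,rcond=None)[0]
    p,q=a+t[0]*d,b+t[1]*e;return (p+q)/2,np.linalg.norm(p-q)
def proj(n,P):
    K,o,M=cam(n);p=K@(M.T@(np.array(P)-o));return p[:2]/p[2]
def zoom(im,x,y,w,h,k): return cv2.resize(im[y:y+h,x:x+w],None,fx=k,fy=k,interpolation=cv2.INTER_CUBIC)
def black(im,x,y,w,h,t=60):
    m=(im[y:y+h,x:x+w].max(2)<t).astype(np.uint8)
    n,l,s,c=cv2.connectedComponentsWithStats(m)
    return [(s[i][:5]+[x,y,0,0,0],np.round(c[i]+[x,y],1)) for i in range(1,n) if s[i][4]>8]
E
python3 - <<'E'
from h import *
t=cv2.imread("pics/top0.png");s=cv2.imread("pics/side0.png")
cv2.imwrite("pics/z0.png",np.hstack([zoom(t,265,145,95,95,4),zoom(s,243,155,120,118,4)[:380]*1][:2]) if 0 else cv2.vconcat([cv2.hconcat([zoom(t,265,147,98,95,4),zoom(s,248,158,100,95,4)])]))
for im,b in((t,(300,155,30,25)),(s,(300,160,40,30))):
    for r in black(im,*b):print(r)
d=np.load("top0.npy")
print(d[165:176,309:320].round())
for u,v in((280,165),(345,160),(350,205),(280,213)):print(1538-d[v,u],plane("top",u,v,140).round(1))
E
```

```text
(array([311, 167,   6,   6,  29]), array([313.3, 169.6]))
(array([315, 168,   5,  13,  62]), array([317. , 174.1]))
[[1414. 1415. 1406. 1416. 1410. 1407. 1409. 1413. 1415. 1407. 1409.]
 [1412. 1413. 1411. 1412. 1414. 1393. 1395. 1391. 1408. 1413. 1409.]
 [1409. 1392. 1391. 1347. 1351. 1348. 1350. 1391. 1410. 1410. 1407.]
 [1406. 1390. 1345. 1344. 1352. 1348. 1347. 1352. 1407. 1411. 1411.]
 [1407. 1395. 1347. 1345. 1344. 1345. 1349. 1344. 1407. 1411. 1410.]
 [1409. 1392. 1352. 1346. 1349. 1343. 1349. 1348. 1390. 1411. 1412.]
 [1410. 1412. 1352. 1350. 1350. 1347. 1354. 1358. 1392. 1409. 1403.]
 [1408. 1410. 1390. 1350. 1351. 1351. 1363. 1374. 1393. 1403. 1403.]
 [1407. 1406. 1393. 1396. 1370. 1371. 1378. 1393. 1389. 1410. 1407.]
 [1411. 1409. 1389. 1390. 1387. 1389. 1387. 1392. 1391. 1407. 1410.]
 [1405. 1403. 1383. 1390. 1394. 1391. 1387. 1389. 1387. 1409. 1408.]]
126.85034 [636.6 160.  140. ]
126.6272 [659.3 -72.  140. ]
-3.1380615 [498.4 -92.3 140. ]
143.2821 [465.2 155.1 140. ]
```

View pics/z0.png

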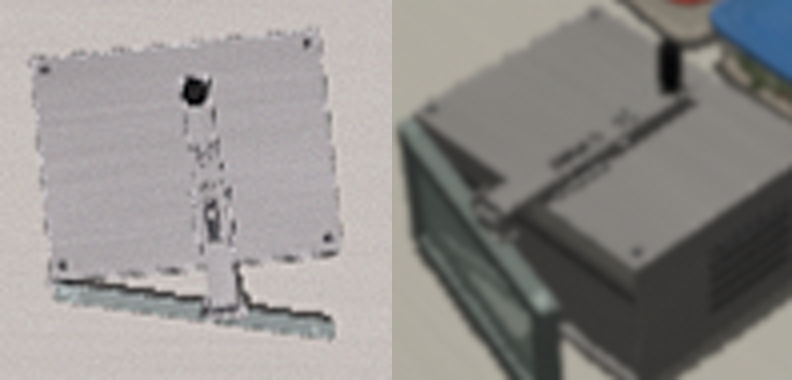

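The crop shows the roof corners at about (273,161), (345,155), (350,209) and (277,217) in top pixels. The bar runs from the pivot near (320,223) to the knob at (314,170), with the slot at about (318,201).

```bash
cat >> h.py <<'E'
def deproj(n,d):
    K,o,M=cam(n);v,u=np.mgrid[:400,:640]
    p=np.stack([(u-K[0,2])/K[0,0]*d,(v-K[1,2])/K[1,1]*d,d],-1);return p@M.T+o
E
python3 - <<'E'
from h import *
print(two((313.3,169.6),(317,174.1)))
P=deproj("top",np.load("top0.npy"));t=cv2.imread("pics/top0.png")
print("table z",np.median(P[240:246,230:270,2]),"roof",np.median(P[170:195,285:300,2]),np.median(P[170:195,330:340,2]),"knobtop",np.median(P[168:171,311:316,2]))
reg=np.zeros((400,640),bool);reg[150:235,265:360]=1
z=cv2.medianBlur(P[...,2].astype(np.float32),3)
m=(reg&(z>105)&(z<170)).astype(np.uint8)
# roof only: remove door by colour: use saturation
hsv=cv2.cvtColor(t,cv2.COLOR_BGR2HSV)
print("roof bgr",t[180,290],"table",t[230,255],"door",t[221,290],t[227,340])
cs,_=cv2.findContours(m,cv2.RETR_EXTERNAL,cv2.CHAIN_APPROX_NONE);c=max(cs,key=cv2.contourArea)
print(cv2.contourArea(c),cv2.approxPolyDP(c,4,True).reshape(-1,2).tolist())
# edges: roof/table lines from mask, back, left, right
def line(pts):
    vx,vy,x0,y0=cv2.fitLine(np.array(pts,np.float32),cv2.DIST_HUBER,0,.01,.01).ravel();return np.array([vx,vy]),np.array([x0,y0])
w=[]
back=[(u,np.argmax(m[:,u])-.5) for u in range(280,340)]
left=[(np.argmax(m[v])-.5,v) for v in range(168,208)]
right=[(639-np.argmax(m[v,::-1])+.5,v) for v in range(162,205)]
for nme,pp in(("back",back),("left",left),("right",right)):
    W=np.array([plane("top",u,v,140)[:2] for u,v in pp]);d,p=line(W);print(nme,d,p,np.degrees(np.arctan2(d[1],d[0])))
# black marks on roof
for r in black(t,268,150,90,70,90):print(r)
for nme,(u,v) in dict(jar=(219,231),mug=(421,227),timer=(422,180)).items():print(nme,plane("top",u,v,40).round())
E
```

```text
(array([616.3933048 ,  39.72837237, 179.45121448]), np.float64(1.0496226106392954))
table z -0.5788725150952132 roof 139.75135243985346 139.75286851919293 knobtop 202.0160101695924
roof bgr [169 166 169] table [187 189 195] door [149 149 143] [162 164 155]
4517.0 [[343, 155], [273, 163], [280, 222], [348, 230], [323, 219], [324, 212], [350, 208]]
back [ 0.12521403 -0.99212974] [665.1581  56.6338] -82.80688
left [0.992166   0.12492674] [555.8011  176.64511] 7.1765246
right [0.99268895 0.1207007 ] [576.7549   -82.477646] 6.9325433
(array([311, 166,   7,   7,  34]), array([313.6, 169.3]))
(array([280, 217,  23,   3,  25]), array([291., 218.]))
jar [396. 395.  40.]
mug [ 425. -369.   40.]
timer [ 605. -373.   40.]
```

```bash
cat >> h.py <<'E'
def go(x,y,z,ang):
    """rows numbers to put TCP at x,y,z with tool y at world angle ang (rad)"""
    s=ctrl.sense();q=s["ee_rot"];M=R.from_quat([q[1],q[2],q[3],q[0]]).as_matrix()
    D=M.T@(np.array([x,y,z])-s["eef_pos"])/200
    a=np.arctan2(M[1,1],M[0,1]);sp=-((ang-a+np.pi/2)%np.pi-np.pi/2)/np.pi
    print("shift",D.round(4),"spin",round(sp,4),"pos",s["eef_pos"].round(2),"F",s["force"].round(2),"t",round(s["time_s"],2),"w",round(s["grip_width"],3))
E
python3 -m pendant '[[[-0.94,-0.46,-0.25,0,1],[-0.94,-0.46,-0.25,0,1],[-0.94,-0.46,-0.25,0,1],[-0.94,-0.46,-0.25,0,1],[-0.94,-0.46,-0.25,0,1],[-0.94,-0.46,-0.25,0,1]]]'
python3 -m pendant '[[[-0.94,-0.46,0,-0.15,1],[-0.94,-0.46,0,-0.15,1],[-0.94,-0.46,0,-0.15,1],[-0.94,-0.46,0,-0.15,1],[-0.94,-0.46,0,-0.15,1],[-0.94,-0.46,0,-0.15,1]]]'
python3 -c "
from h import *
go(615,39.5,230,1.694)"
```

```text
time_s: 0.7
eef_pos: [327.4, 340.1, 259.5]
ee_rot: [0.0, 0.177, 0.984, 0.0]
force: [-0.8, 0.3, -0.0]
grip_width: 1.004
grip_force: 0.0
time_s: 1.3
eef_pos: [471.9, 188.8, 258.2]
ee_rot: [-0.001, -0.058, 0.998, -0.0]
force: [-1.1, 0.1, -0.5]
grip_width: 0.999
grip_force: 0.0
shift [-0.6251 -0.8239  0.1401] spin -0.0024 pos [471.85 188.76 258.18] F [-1.12  0.09 -0.48] t 1.3 w 0.999
```

```bash
python3 -m pendant '[[[-0.625,-0.824,0.14,-0.002,0.7],[-0.625,-0.824,0.14,-0.002,0.7],[-0.625,-0.824,0.14,-0.002,0.7],[-0.625,-0.824,0.14,-0.002,0.7],[-0.625,-0.824,0.14,-0.002,0.7],[-0.625,-0.824,0.14,-0.002,0.7],[-0.625,-0.824,0.14,-0.002,0.7]]]'
python3 -c "
from h import *
go(615,39.5,168,1.694)
s,_=ctrl.capture('side');t,_=ctrl.capture('top')
cv2.imwrite('pics/a.png',cv2.hconcat([zoom(t,260,140,100,100,4),zoom(s,243,130,100,100,4)]))"
```

```text
time_s: 2.0
eef_pos: [613.6, 43.3, 231.4]
ee_rot: [-0.0, -0.063, 0.998, 0.0]
force: [0.5, 0.4, 0.0]
grip_width: 0.701
grip_force: 0.0
shift [-0.0049 -0.02    0.3171] spin 0.0011 pos [613.55  43.32 231.42] F [0.51 0.42 0.03] t 2.0 w 0.701
```

View pics/a.png

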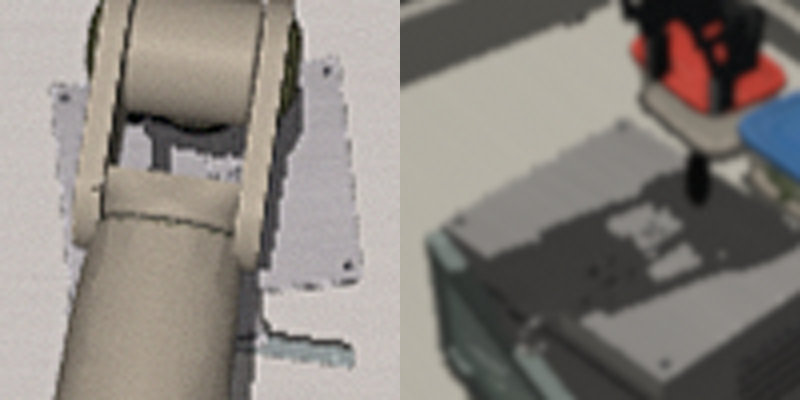

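The fingers hang over the knob: in the side view it sits at about (417,175) with the finger pair above it. I'll descend straight, then close gently.

```bash
python3 -m pendant '[[[0,0,0.15,0,0.7],[0,0,0.25,0,0.7],[0,0,0.31,0,0.7],[0,0,0.31,0,0.7]]]' 20
python3 -c "
from h import *
go(615,39.5,168,1.694)"
python3 -m pendant '[[[0,0,0,0,0.1],[0,0,0,0,0.1],[0,0,0,0,0.1],[0,0,0,0,0.1],[0,0,0,0,0.1],[0,0,0,0,0.1]]]' 25
python3 -c "
from h import *
go(615,39.5,168,1.694)"
```

```text
time_s: 2.5
eef_pos: [613.4, 42.1, 168.4]
ee_rot: [-0.001, -0.063, 0.998, 0.0]
force: [-0.5, -0.8, 0.7]
grip_width: 0.702
grip_force: 0.0
shift [-0.0062 -0.0138  0.0021] spin 0.0008 pos [613.42  42.09 168.42] F [-0.48 -0.77  0.73] t 2.5 w 0.702
time_s: 3.1
eef_pos: [614.6, 41.2, 169.6]
ee_rot: [0.001, -0.062, 0.998, -0.0]
force: [1.7, 0.0, 0.7]
grip_width: 0.217
grip_force: 24.4
shift [-0.001  -0.0086  0.0082] spin 0.0005 pos [614.59  41.19 169.64] F [1.67 0.04 0.7 ] t 3.1 w 0.217
```

```bash
python3 -m pendant '[[[0.003,0,-0.02,0,0.1],[0.008,0,-0.045,0,0.1],[0.02,0,-0.093,0,0.1],[0.033,0,-0.14,0,0.1],[0.048,0,-0.183,0,0.1],[0.048,0,-0.183,0,0.1],[0.048,0,-0.183,0,0.1]]]'
python3 -c "
from h import *
go(615,39.5,168,1.694)
s,_=ctrl.capture('side');t,_=ctrl.capture('top')
cv2.imwrite('pics/b.png',cv2.hconcat([zoom(t,260,140,100,100,4),zoom(s,243,130,100,100,4)]))"
```

```text
time_s: 3.8
eef_pos: [604.8, 40.0, 206.1]
ee_rot: [0.0, -0.062, 0.998, -0.0]
force: [0.6, -0.8, -1.7]
grip_width: 0.218
grip_force: 24.6
shift [-0.0502 -0.0087  0.1903] spin 0.0005 pos [604.8   39.99 206.05] F [ 0.6  -0.76 -1.66] t 3.8 w 0.218
```

View pics/b.png

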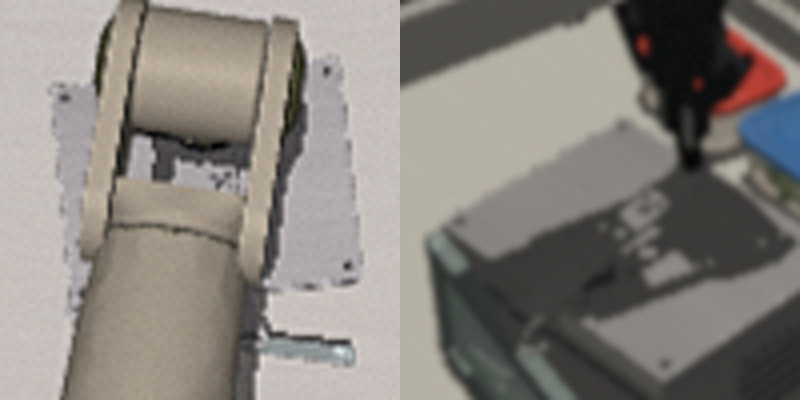

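The knob is between the fingers in the side view at about (415,172). The arm has raised it 36 mm, and the force step matches the bar's weight. Next I'll compute the search line.

```bash
cat >> h.py <<'E'
A=0.123;C=np.array([[np.cos(A),np.sin(A)],[-np.sin(A),np.cos(A)]])  # world->case-aligned
H=np.array([467.1,107.2])
def meet(a,ra,b,rb):  # circle intersection, -x side
    d=b-a;L=np.hypot(*d);x=(L*L+ra*ra-rb*rb)/2/L;h=np.sqrt(ra*ra-x*x);e=d/L;n=np.array([-e[1],e[0]])
    return min((a+x*e+h*n,a+x*e-h*n),key=lambda q:q[0])
K0=C@np.array([614.6,41.2]);P0=meet(H,150,K0,188);PY=(P0+(K0-P0)*78/188)[1]
def knob(p,phi=.08,dy=0):
    q=np.array([p,PY+dy]);v=meet(H,150,q,132*np.cos(phi));u=(q-v)/np.hypot(*(q-v))
    k=v+u*(188*np.cos(phi)-30*np.sin(phi));z=169.3+188*np.sin(phi)+30*np.cos(phi)-30
    return np.r_[C.T@k,z],np.arctan2(u[1],u[0])+A+np.pi/2,np.arctan2(H[0]-v[0],H[1]-v[1])
E
python3 - <<'E'
from h import *
print(K0,P0,"theta0",np.arctan2(H[0]-P0[0],H[1]-P0[1]),PY)
for p in(522,518,514,510,506,502,498):
    k,a,th=knob(p);print(p,k.round(1),round(a,3),round(th,3))
k,a,th=knob(520,.2);go(*k,a)
k,a,th=knob(521,.12);go(*k,a)
E
```

```text
[615.01154846 -34.516594  ] [427.03289732 -37.34973982] theta0 0.2703969846137819 -36.17428570660381
522 [575.9  29.  184.2] 1.587 0.531
518 [571.9  27.6 184.2] 1.57 0.56
514 [568.   26.1 184.2] 1.551 0.589
510 [564.   24.6 184.2] 1.532 0.618
506 [559.9  23.1 184.2] 1.512 0.648
502 [555.9  21.4 184.2] 1.491 0.677
498 [551.8  19.8 184.2] 1.469 0.707
shift [ 0.1829 -0.0344 -0.002 ] spin 0.0348 pos [604.87  40.02 205.65] F [ 0.39 -0.5  -1.33] t 3.9 w 0.22
shift [ 0.1627 -0.0365  0.0703] spin 0.0353 pos [604.87  40.02 205.65] F [ 0.39 -0.5  -1.33] t 3.9 w 0.22
```

```bash
python3 -m pendant '[[[0.04,-0.008,0,0.008,0.1],[0.08,-0.016,0,0.016,0.1],[0.12,-0.023,0,0.024,0.1],[0.15,-0.03,0,0.03,0.1],[0.165,-0.036,0,0.035,0.1],[0.165,-0.036,0.03,0.035,0.1],[0.165,-0.036,0.07,0.035,0.1],[0.163,-0.036,0.07,0.035,0.1],[0.163,-0.036,0.07,0.035,0.1]]]'
python3 - <<'E'
from h import *
k,a,th=knob(521,.08);go(*k,a)
s,_=ctrl.capture('side')
cv2.imwrite('pics/c.png',cv2.convertScaleAbs(zoom(s,235,140,110,90,6),alpha=1.6))
E
```

```text
time_s: 4.8
eef_pos: [572.9, 28.9, 191.2]
ee_rot: [-0.001, -0.007, 1.0, 0.0]
force: [-0.4, 0.5, -1.8]
grip_width: 0.222
grip_force: 24.6
shift [-0.01   -0.0016  0.0348] spin 0.0009 pos [572.94  28.94 191.2 ] F [-0.41  0.46 -1.78] t 4.8 w 0.222
```

View pics/c.png

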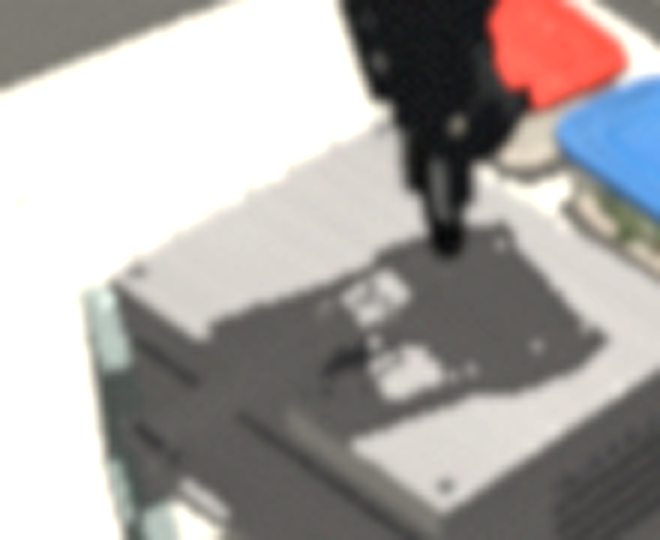

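The door has swung wider and the knob is still held, at about (445,235) in the crop. Next I feel downwards gently.

```bash
cat > chk.py <<'E'
import sys
from rig import ctrl
import numpy as np
f=[]
for _ in range(3):
    ctrl.capture("side");s=ctrl.sense();f.append(s["force"])
f=np.mean(f,0);print(f.round(2),s["eef_pos"].round(1),round(s["time_s"],2))
lo,hi=map(float,sys.argv[1:]);sys.exit(not lo<=f[2]<=hi)
E
P="python3 -m pendant"; C="python3 chk.py -9 1.5"
$P '[[[0,0,0.01,0,0.1],[0,0,0.02,0,0.1],[0,0,0.02,0,0.1]]]' >/dev/null; $C &&
$P '[[[0,0,0.005,0,0.1],[0,0,0.005,0,0.1]]]' >/dev/null&& $C &&
$P '[[[0,0,0.005,0,0.1],[0,0,0.005,0,0.1]]]' >/dev/null&& $C &&
$P '[[[0,0,0.005,0,0.1],[0,0,0.005,0,0.1]]]' >/dev/null&& $C &&
$P '[[[0,0,0.005,0,0.1],[0,0,0.005,0,0.1]]]' >/dev/null&& $C &&
$P '[[[0,0,0.005,0,0.1],[0,0,0.005,0,0.1]]]' >/dev/null&& $C &&
$P '[[[0,0,0.005,0,0.1],[0,0,0.005,0,0.1]]]' >/dev/null&& $C
```

```text
[3.42 1.23 4.77] [573.9  28.8 188.7] 5.3
```

```bash
P="python3 -m pendant"; C="python3 chk.py -9 19"
$P '[[[0,0,-0.005,0,0.1],[0,0,-0.005,0,0.1]]]' 20 >/dev/null; $C 
$P '[[[0,0,-0.005,0,0.1],[0,0,-0.005,0,0.1]]]' >/dev/null; $C 
$P '[[[0,0,-0.005,0,0.1],[0,0,-0.005,0,0.1]]]' >/dev/null; $C 
$P '[[[0,0,-0.005,0,0.1],[0,0,-0.005,0,0.1]]]' >/dev/null; $C
```

```text
[3.97 1.44 4.55] [573.5  28.8 189. ] 5.65
[ 2.23 -0.04  0.56] [573.1  28.8 189.6] 6.0
[ 0.55  0.09 -1.38] [573.   28.8 190.6] 6.35
[-1.14  0.6  -1.98] [573.1  28.8 191.8] 6.7
```

```bash
P="python3 -m pendant"; C="python3 chk.py 0.8 6.5"
$P '[[[0.01,-0.004,0,0.003,0.1],[0.01,-0.004,0,0.003,0.1],[0.01,-0.004,0.008,0.003,0.1],[0.01,-0.004,0.015,0.003,0.1],[0.01,-0.004,0.015,0.003,0.1]]]' >/dev/null; $C &&
$P '[[[0.005,-0.002,-0.012,0.0015,0.1],[0.01,-0.004,-0.012,0.003,0.1],[0.01,-0.004,0,0.003,0.1],[0.01,-0.004,0.001,0.003,0.1]]]' >/dev/null && $C &&
$P '[[[0.005,-0.002,-0.012,0.0015,0.1],[0.01,-0.004,-0.012,0.003,0.1],[0.01,-0.004,0,0.003,0.1],[0.01,-0.004,0.001,0.003,0.1]]]' >/dev/null && $C &&
$P '[[[0.005,-0.002,-0.012,0.0015,0.1],[0.01,-0.004,-0.012,0.003,0.1],[0.01,-0.004,0,0.003,0.1],[0.01,-0.004,0.001,0.003,0.1]]]' >/dev/null && $C
```

```text
[4.61 0.4  3.81] [571.9  27.9 189.5] 7.35
[3.38 0.56 2.94] [569.4  27.1 188.8] 7.9
[3.59 0.07 2.51] [567.5  26.3 188.7] 8.45
[3.14 0.12 2.55] [565.4  25.6 188.5] 9.0
```

```bash
P="python3 -m pendant"; C="python3 chk.py 0.8 6.5"
S='[[[0.004,-0.0013,-0.012,0.001,0.1],[0.007,-0.0027,-0.012,0.002,0.1],[0.007,-0.0027,0,0.002,0.1],[0.007,-0.0027,0.002,0.002,0.1]]]'
$P '[[[0.004,-0.0013,-0.012,0.001,0.1],[0.007,-0.0027,-0.012,0.002,0.1],[0.007,-0.0027,0,0.002,0.1],[0.007,-0.0027,0.002,0.002,0.1]]]' >/dev/null && $C &&
$P '[[[0.004,-0.0013,-0.012,0.001,0.1],[0.007,-0.0027,-0.012,0.002,0.1],[0.007,-0.0027,0,0.002,0.1],[0.007,-0.0027,0.002,0.002,0.1]]]' >/dev/null && $C &&
$P '[[[0.004,-0.0013,-0.012,0.001,0.1],[0.007,-0.0027,-0.012,0.002,0.1],[0.007,-0.0027,0,0.002,0.1],[0.007,-0.0027,0.002,0.002,0.1]]]' >/dev/null && $C &&
$P '[[[0.004,-0.0013,-0.012,0.001,0.1],[0.007,-0.0027,-0.012,0.002,0.1],[0.007,-0.0027,0,0.002,0.1],[0.007,-0.0027,0.002,0.002,0.1]]]' >/dev/null && $C &&
$P '[[[0.004,-0.0013,-0.012,0.001,0.1],[0.007,-0.0027,-0.012,0.002,0.1],[0.007,-0.0027,0,0.002,0.1],[0.007,-0.0027,0.001,0.002,0.1]]]' >/dev/null && $C
python3 -c "
from h import *
for p in (512,510,508,506,504):
    k,a,t=knob(p);go(*k,a)"
```

```text
[3.82 0.93 3.07] [564.1  25.1 188.1] 9.55
[ 1.23 -0.4  -1.79] [562.1  24.5 187.1] 10.1
shift [-0.0191  0.005   0.0141] spin -0.0021 pos [562.12  24.51 187.05] F [ 0.5  -0.75 -1.65] t 10.1 w 0.219
shift [-0.0093  0.0009  0.0141] spin 0.0009 pos [562.12  24.51 187.05] F [ 0.5  -0.75 -1.65] t 10.1 w 0.219
shift [ 0.0006 -0.0034  0.0141] spin 0.0041 pos [562.12  24.51 187.05] F [ 0.5  -0.75 -1.65] t 10.1 w 0.219
shift [ 0.0106 -0.0077  0.0141] spin 0.0073 pos [562.12  24.51 187.05] F [ 0.5  -0.75 -1.65] t 10.1 w 0.219
shift [ 0.0205 -0.012   0.0142] spin 0.0106 pos [562.12  24.51 187.05] F [ 0.5  -0.75 -1.65] t 10.1 w 0.219
```

Resistance vanished at about p = 508 (Fz went from +3.1 to -1.8), so the hole is over the pin. Now I lower along the arc with a force guard.

```bash
P="python3 -m pendant"; C="python3 chk.py -9 1.5"
$P '[[[-0.001,0,0.005,0,0.1],[-0.002,0,0.01,0,0.1],[-0.002,0,0.01,0,0.1]]]' >/dev/null; $C &&
$P '[[[-0.001,0,0.005,0,0.1],[-0.002,0,0.01,0,0.1],[-0.002,0,0.01,0,0.1]]]' >/dev/null; $C &&
$P '[[[-0.001,0,0.005,0,0.1],[-0.002,0,0.01,0,0.1],[-0.002,0,0.01,0,0.1]]]' >/dev/null; $C
```

```text
[ 1.36 -1.26 -0.17] [562.9  24.5 185.5] 10.55
[ 1.58 -1.83  0.25] [563.3  24.5 183.5] 11.0
[ 2.28 -2.57 -0.07] [563.7  24.5 181.4] 11.45
```

```bash
P="python3 -m pendant"; C="python3 chk.py -9 1.5"
$P '[[[-0.002,-0.004,0,0,0.1],[-0.003,-0.004,0.005,0,0.1],[-0.004,-0.004,0.01,0,0.1],[-0.004,-0.004,0.01,0,0.1]]]' >/dev/null; $C &&
$P '[[[-0.001,-0.002,0.005,0,0.1],[-0.002,-0.002,0.01,0,0.1],[-0.002,-0.002,0.01,0,0.1]]]' >/dev/null && $C &&
$P '[[[-0.001,0,0.005,0,0.1],[-0.002,0,0.01,0,0.1],[-0.002,0,0.01,0,0.1]]]' >/dev/null && $C
```

```text
[ 0.73  0.68 -0.55] [564.3  23.9 179.3] 12.0
[ 0.66  0.73 -1.07] [564.8  23.4 177.5] 12.45
[ 0.12  1.12 -1.03] [565.2  23.3 175.5] 12.9
```

```bash
P="python3 -m pendant"; C="python3 chk.py -9 1.5"
$P '[[[-0.001,0.001,0.005,0,0.1],[-0.002,0.001,0.01,0,0.1],[-0.002,0.001,0.01,0,0.1]]]' >/dev/null; $C &&
$P '[[[-0.001,0,0.005,0,0.1],[-0.002,0,0.01,0,0.1],[-0.002,0,0.01,0,0.1]]]' >/dev/null && $C &&
$P '[[[-0.001,0,0.005,0,0.1],[-0.001,0,0.007,0,0.1],[-0.001,0,0.007,0,0.1]]]' >/dev/null && $C
```

```text
[ 0.43  0.41 -1.35] [565.6  23.5 173.5] 13.35
[1.68 1.15 0.49] [566.2  23.4 171.7] 13.8
[1.93 1.   1.61] [566.4  23.5 170.2] 14.25
```

```bash
P="python3 -m pendant"
$P '[[[0,0,0,0,0.6],[0,0,0,0,0.6],[0,0,0,0,0.6],[0,0,0,0,0.6],[0,0,0,0,0.6]]]'; 
$P '[[[0,0,-0.1,0,0.6],[0,0,-0.2,0,0.6],[0,0,-0.35,0,0.6],[0,0,-0.5,0,0.6],[0,0,-0.5,0,0.6]]]'
python3 -c "
from h import *
go(300,300,270,1.6)"
```

```text
time_s: 14.75
eef_pos: [566.2, 23.5, 170.0]
ee_rot: [-0.0, 0.018, 1.0, -0.0]
force: [-0.6, 0.3, -0.4]
grip_width: 0.602
grip_force: 0.0
time_s: 15.25
eef_pos: [567.5, 23.3, 274.2]
ee_rot: [0.004, 0.018, 1.0, -0.001]
force: [0.9, 0.0, -0.8]
grip_width: 0.6
grip_force: 0.0
shift [1.3855 1.3353 0.0097] spin -0.0206 pos [567.46  23.31 274.18] F [ 0.85  0.04 -0.8 ] t 15.25 w 0.6
```

Now I retreat clear to look.

```bash
P="python3 -m pendant"
$P '[[[0.7,0.95,0,0,0.6],[0.7,0.95,0,0,0.6],[0.7,0.95,0,0,0.6],[0.7,0.95,0,0,0.6],[0.7,0.95,0,0,0.6],[0.7,0.95,0,0,0.6]]]' >/dev/null
$P '[[[0.7,0.5,0,0,0.6],[0.7,0.5,0,0,0.6],[0.7,0.5,0,0,0.6],[0.7,0.5,0,0,0.6],[0.7,0.5,0,0,0.6],[0.7,0.5,0,0,0.6]]]'
python3 - <<'E'
from h import *
s,_=ctrl.capture('side');t,d=ctrl.capture('top');np.save('t1.npy',d)
cv2.imwrite('pics/d.png',cv2.hconcat([zoom(t,262,150,96,100,4),zoom(s,238,145,100,100,4)]))
a=black(t,300,160,35,30);b=black(s,295,160,40,40);print(a,b)
P=deproj("top",d);P0_=deproj("top",np.load("top0.npy"))
u,v=a[0][1];print(C@plane("top",u,v,187)[:2]);u,v=map(int,a[0][1].round())
print("knobtop z",np.median(P[v-1:v+2,u-1:u+2,2]),"was",np.median(P0_[168:171,311:316,2]))
E
```

```text
time_s: 16.45
eef_pos: [297.1, 322.9, 269.7]
ee_rot: [-0.0, 0.018, 1.0, -0.0]
force: [0.8, 0.3, -0.7]
grip_width: 0.602
grip_force: 0.0
[(array([316, 181,   5,   6,  23]), array([317.7, 183.4]))] [(array([306, 177,   5,  13,  60]), array([308. , 183.1]))]
[566.73853188 -46.86372401]
knobtop z 201.26392453468748 was 202.0160101695924
```

View pics/d.png

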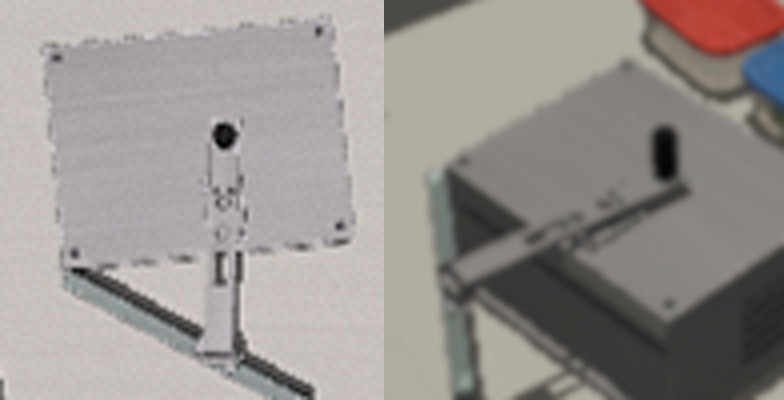

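In the top view the bar lies level: the knob top is at 201 mm, against 202 mm when it was seated at the start. The far hole at zoom pixel (223,203) sits over the foot plate, and the door is at about 0.6 rad. The tool is clear of everything.

```bash
python3 -c "
from rig import ctrl
print(ctrl.finish_job())"
```

```text
the job is handed in; nothing more can be done
None
```

The door is opened wider, to about 0.6 rad by my estimate: the hole nearest the knob dropped over the pin, the bar looks level and home in the last picture, the knob is released, and the job is handed in (no verdict was returned).

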